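# Hardness check on a brass disc at the jewellery bench

### The arm

A 6-joint arm with a two-finger parallel gripper is mounted at the origin on the work surface. World frame = base frame: x ahead of the robot, y to its left, z up, the work surface at z = 0. Lengths are in mm, angles in rad, forces in N, time in s.
With the tool pointing down it reaches from about 350 to 775 mm from the base axis. Payload 7.3 kg.
Tool frame: the origin (TCP) lies midway between the tips of the shut fingers; the grasp point (between the pads) lies 19 mm behind it; z points along the fingers, y is the line along which they close (so a half turn about z gives the same grasp; the last joint's range is limited). The gripper opens to 92 mm and grips with 3 to 60 N. Pads are 19 mm wide; open, the fingers measure 130 mm over their backs; the gripper's body (75 mm by 190 mm) begins 47 mm behind the grasp point.
Start: joints at [-1.385, 0.342, 1.524, -0, 1.275, -0.146], TCP at [171.039, -496.377, 226.741] pointing down, gripper open.
Joint ranges: [-2.53, 2.53], [-0.77, 2.02], [0.04, 2.7], [-1, 4.14], [0.28, 2.66], [-3.11, 3.11]. Speed limits (rad/s): [2.57, 2.57, 3.14, 3.14, 3.14, 3.14].

### API

Orientations are given as [roll, pitch, yaw] about the fixed x, y, z axes, in that order (R = Rz(yaw) Ry(pitch) Rx(roll)).
In Python, from plant import bot gives the robot as it stands.
- The arm moves only by the tool servo_tool, never from a script. Its argument "deltas" is a list of rows, each a list of 2 entries, a list of its own where there are three numbers: the shift along the tool's x, y, z in m, then the turn, a rotation vector about the tool's x, y, z in degrees. A call has 1 to 20 rows; each row shifts and turns the commanded pose from where the row before left it, along the tool's axes as they then stand; what a row does not reach is not made up. A row lasts 1/8 s, in which the tool goes at most 62.5 mm and 10.7 degrees, less where a joint would pass 70% of its speed; a pose out of reach is approached as far as the arm can. A call with a gripper value outside its range is refused whole. "fingers" is the opening, from 0 (shut) to 1 (fully open), set as the call begins (left out, the last holds). The fingers move at their own pace and stop on an object; the grip force is fixed at half the most. Time passes only in rows, so rows that do not move let the fingers close. It gives the time, the measured TCP pose, the force, the opening and the grip force at its end, in the units of the state.
- bot.get_obs(): the state, without advancing time (a new reading comes with each control period).
- bot.capture(name): name is "scene" or "top"; returns the picture (480x640x3 uint8, red, green, blue); there is no depth.
- bot.camera_model(name): a dict with "mtx" (3x3 intrinsics, pixels), "dist" ([k1, k2, p1, p2, k3] as OpenCV has them; the pictures are not rectified), "xyz" and "rotation" of the camera in the world. Camera axes: x right, y down, z forward; pixel columns grow to the right and rows downward; lengths in mm; the calibration is good to about 2 mm. A picture is of the moment at which its call begins. camera_model takes no time and is no camera call.
- bot.close_job(): hands the job in; it is judged then, once.
The state is a dict: "time": time; "joint_positions": joint angles; "dq": joint speeds; "tau": joint torques, N m; "tool_pos": TCP position; "tcp_rot": TCP orientation; "contact_force": force on the tool from outside, world axes, zero at the start; "moment": the same for the moment, N m; "grip_width": finger opening in mm; "finger_force": force on a finger pad.
Only numpy, scipy, OpenCV 4.12 (cv2) and the standard library are available. Lean on these libraries where they do the work, as an engineer would, in place of code of your own. Each camera call takes 0.05 s, during which the arm holds its last target. There are 200 camera calls.

### The job

Check the hardness of the brass disc: take it from the fire brick and slide it over the upright pin of the steel stake, marked face up, until it lies flat on the seat, and let go of it. Then take the pen-shaped hardness tester out of its wooden stand and hold it upright on the disc's dark spot, pressing gently so that its sprung nose is pushed about half way in. Finish while still holding the tester there, pressed and steady; leave the hammer, the bangle and the dish alone.

Things in the scene. Friction and masses are not known exactly. Their poses are not given: they have to be found in the camera images.
- disc: Loose brass disc, 66 mm across, 12 mm thick, 0.3 kg, with a 15 mm hole through its centre; starts lying flat on the fire brick, spot up. Origin: centre of its underside; z up through its thickness; the spot lies along its +x. Any grasp across its rim will do.
- spot (a point): Centre of the dark dot (9 mm across) on the disc's upper face, 22 mm from the disc's axis. Moves with the disc.
- brick: Fixed cream fire brick tile, 114 x 114 x 32 mm, on which the disc starts. Origin: centre of its underside, on the table.
- stake: Fixed dark steel block, 100 x 100 x 30 mm, with a round seat 56 mm across, 6 mm high on top and, in its middle, an upright steel pin 12 mm thick standing 28 mm above the seat (top 5 mm tapered to 5 mm). Origin: centre of its underside, on the table. The seated disc's upper face is 48 mm above the table; the pin stands 16 mm proud of it.
- pin_foot (a point): Centre of the seat's upper face (36 mm above the table), on the pin's axis; z up along the pin.
- stand: Fixed wooden block, 100 x 100 x 60 mm, with one blind upright hole 23 mm wide and 55 mm deep in the middle of its top, holding the tester. Origin: centre of its underside, on the table.
- tester: Loose pen-shaped hardness tester, 0.22 kg, upright in the stand. Origin: on its axis at the barrel's lower end, 30 mm above the table at the start; z up along it. Above the origin: steel shank 18 mm thick to 30 mm; flange 34 mm thick to 36 mm (rests on the stand's top); black round grip 22 mm thick to 98 mm; cap 18 mm thick to 105 mm. The nose sticks out below.
- nose_tip (a point): Lowest point of the tester's sprung nose (a round-ended steel pin 8 mm thick), on the tester's axis, 14 mm below its origin when out, 4 mm when fully pressed in.
- nose (a joint): How far the nose is pushed into the tester, in m: 0 = fully out, 0.010 = fully in. Spring: 1 N to start it moving, then 0.5 N per mm (about 3.5 N half way).
- hammer: Bystander: loose hammer lying on the table, 0.26 m long. Origin near the middle of its length, at the table.
- bangle: Bystander: loose thin copper bangle, 66 mm across, 16 mm high, flat on the table. Origin: centre of its underside.
- dish: Bystander: loose white ceramic dish, 80 mm across, 30 mm high. Origin: centre of its underside.
Not all that is in view belongs to the job. What is shaped like the disc but blue is not meant. There is more than one size of the tester; the job needs the smaller.

How it is judged:
By the outcome, as a careful person would: the job done as asked, in the order asked, and still so for the second after the job is handed in, while the arm keeps its last pose, push and grip.
It also fails if it takes over 64 s, if anything falls off the work surface, if the arm or the gripper's body presses on something with over 40 N, if the wrist force passes 120 N, or if a joint passes its speed limit or range.

## Working session

There is one attempt and no reset: what is moved stays moved. The work goes in short steps, Python scripts to look and compute and a tool call to move; the robot and the scene stay as the last step left them, time stands still between calls to the robot, and variables do not carry over. Pictures are saved under pics/ and viewed, at most 10 in all, crops included, and the job is handed in when it is done.

Besides the shell and the picture viewer there is one more tool, called after "Request:" as a command line: name --argument value ..., lists and objects as JSON in quotes. servo_tool: Moves the arm, as the interface text tells. Its arguments: {"type":"object","properties":{"deltas":{"type":"array"},"fingers":{"type":"number"}},"required":["deltas"]}

```bash
mkdir -p pics; ls; python3 - <<'E'
from plant import bot
import cv2
o=bot.get_obs();print({k:o[k] for k in('time','tool_pos','tcp_rot','contact_force','grip_width')})
for n in('scene','top'):
    im=bot.capture(n);cv2.imwrite(f'pics/{n}0.png',im[:,:,::-1]);print(n,bot.camera_model(n))
E
```

```text
pics
{'time': 0.0, 'tool_pos': array([ 170.96658218, -495.94838266,  226.03959426]), 'tcp_rot': array([-3.14006397e+00, -2.34365996e-04,  3.31798809e-01]), 'contact_force': array([0.24243197, 0.42005402, 0.25818059]), 'grip_width': 92.19044909217594}
scene {'mtx': array([[609.46487042,   0.        , 311.52003984],
       [  0.        , 609.46487042, 239.18220393],
       [  0.        ,   0.        ,   1.        ]]), 'dist': array([-0.08283061,  0.        ,  0.        ,  0.        ,  0.        ]), 'xyz': array([1216.25353212,  452.11120622,  657.57979235]), 'rotation': array([-2.21571211, -0.0181596 ,  2.23274853])}
top {'mtx': array([[478.80228143,   0.        , 316.51970357],
       [  0.        , 478.80228143, 238.29230315],
       [  0.        ,   0.        ,   1.        ]]), 'dist': array([-0.01558181,  0.        ,  0.        ,  0.        ,  0.        ]), 'xyz': array([377.89313212, -49.62784899, 947.95395593]), 'rotation': array([-2.9216752e+00,  1.6017256e-03, -1.5606943e+00])}
```

View pics/scene0.png

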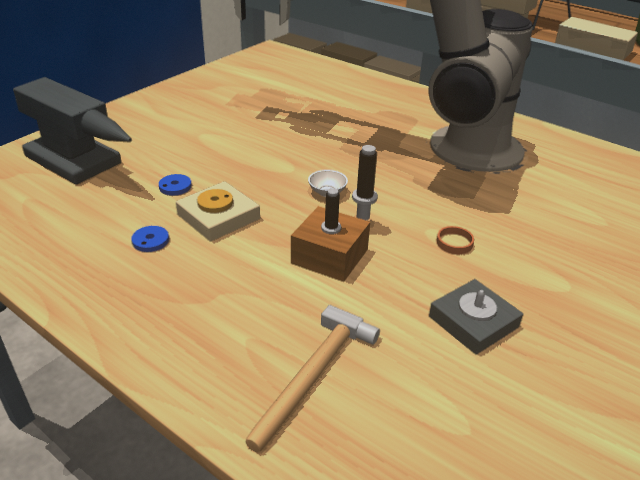

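View pics/top0.png

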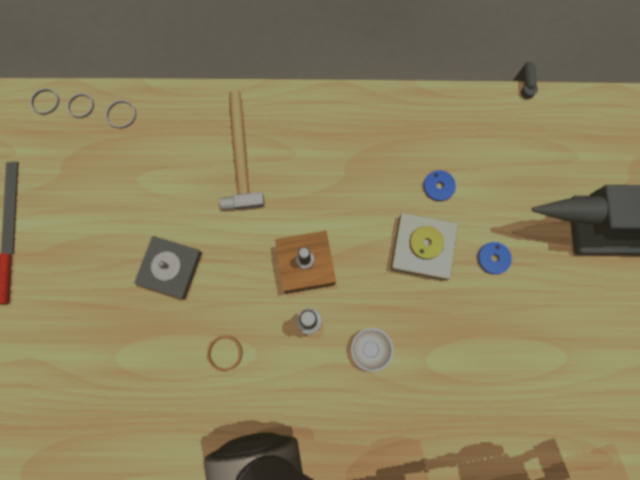

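```bash
cat > h.py <<'E'
import numpy as np, cv2
from scipy.spatial.transform import Rotation as R
from plant import bot
CM={n:bot.camera_model(n) for n in('scene','top')}
def ray(n,p):
    c=CM[n];u=cv2.undistortPoints(np.array([[p]],float),c['mtx'],c['dist'])[0,0]
    return np.array(c['xyz']),R.from_euler('xyz',c['rotation']).apply([u[0],u[1],1.])
def onz(n,p,z):
    o,d=ray(n,p);return o+d*(z-o[2])/d[2]
def tri(ps,pt):
    A=[];b=[]
    L=[ray('scene',ps),ray('top',pt)]
    (o1,d1),(o2,d2)=L;s=np.linalg.lstsq(np.c_[d1,-d2],o2-o1,rcond=None)[0]
    a,b=o1+d1*s[0],o2+d2*s[1];return (a+b)/2,np.linalg.norm(a-b)
def proj(n,X):
    c=CM[n];Rm=R.from_euler('xyz',c['rotation']).as_matrix().T
    return cv2.projectPoints(np.array([X],float),cv2.Rodrigues(Rm)[0],-Rm@c['xyz'],c['mtx'],c['dist'])[0][0,0]
def blobs(mask,box,amin=15):
    x0,y0,x1,y1=box;m=np.zeros(mask.shape,np.uint8);m[y0:y1,x0:x1]=mask[y0:y1,x0:x1]
    cs=[c for c in cv2.findContours(m,cv2.RETR_EXTERNAL,cv2.CHAIN_APPROX_NONE)[0] if cv2.contourArea(c)>=amin]
    return sorted(cs,key=cv2.contourArea,reverse=True)
E
python3 - <<'E'
from h import *
S=cv2.imread('pics/scene0.png');T=cv2.imread('pics/top0.png')
def crop(I,x,y,w=80,h=60):return cv2.resize(I[y:y+h,x:x+w],(400,300),interpolation=cv2.INTER_CUBIC)
cv2.imwrite('pics/c1.png',np.vstack([np.hstack([crop(S,175,170),crop(S,435,280)]),np.hstack([crop(T,388,212),crop(T,128,237)])]))
for n,I,b in(('scene',S,(170,170,270,240)),('top',T,(388,210,462,282))):
    h=cv2.cvtColor(I,cv2.COLOR_BGR2HSV);m=((h[...,1]>150)&(h[...,0]<35)&(h[...,0]>12)).astype(np.uint8)
    for c in blobs(m,b)[:3]: print(n,cv2.contourArea(c),cv2.fitEllipse(c),cv2.boundingRect(c))
for nm,ps in dict(disc=(215,200),bigtop=(368,149)).items(): print(nm,onz('scene',ps,44))
E
```

```text
scene 600.0 ((214.6533966064453, 200.17942810058594), (22.117828369140625, 34.67465591430664), 85.97256469726562) (198, 189, 35, 23)
disc [ 583.71041431 -250.24399163   44.        ]
bigtop [ 242.3271264  -142.34960795   44.        ]
```

View pics/c1.png

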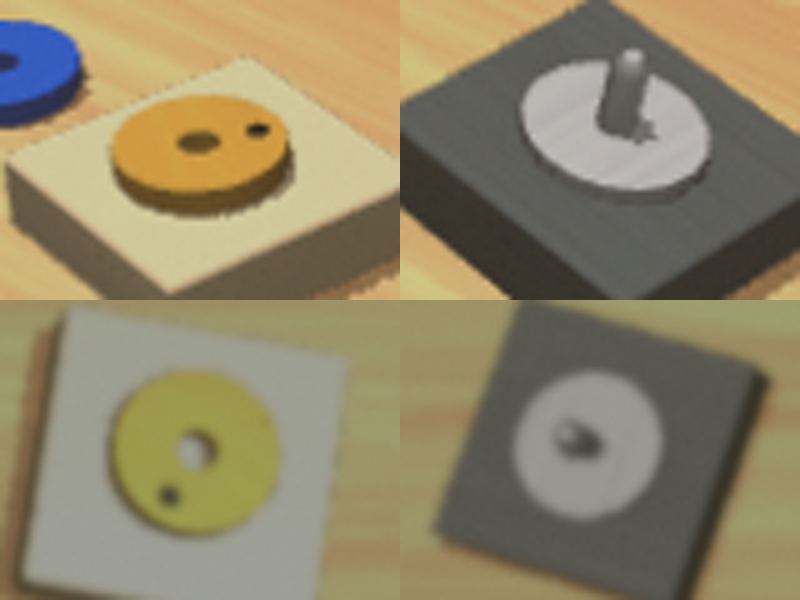

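The crop shows the brass disc face centred near scene (215,198.6) and top (427.2,242.2), with its dark spot at scene (226.6,196) and top (421.8,251). The stake's seat is at scene (478,305) and top (165.6,266), with the pin leaning away from each camera.

```bash
cat > m.py <<'E'
from h import *
def ell(m,b,amin=60):
    cs=blobs(m.astype(np.uint8),b,amin)
    if not cs:return None
    c=cv2.convexHull(cs[0]);return cv2.fitEllipse(c)
E
python3 - <<'E'
from m import *
S=cv2.imread('pics/scene0.png');T=cv2.imread('pics/top0.png')
H={'scene':cv2.cvtColor(S,cv2.COLOR_BGR2HSV),'top':cv2.cvtColor(T,cv2.COLOR_BGR2HSV)}
def hv(n,x,y):return H[n][y,x]
print('brass',hv('scene',205,198),hv('top',420,240),'side',hv('scene',215,210),'brick',hv('top',400,230),'seat',hv('scene',465,305),hv('top',160,260),'block',hv('top',150,260))
D={}
for n,b,v in(('scene',(190,180,240,220),150),('top',(405,222,450,262),110)):
    h=H[n];D[n]=ell((h[...,1]>100)&(h[...,2]>v)&(h[...,0]>10)&(h[...,0]<35),b);print('disc',n,D[n])
print(tri(D['scene'][0],D['top'][0]))
E_={}
for n,b,v in(('scene',(450,285,510,325),135),('top',(145,245,190,290),105)):
    h=H[n];E_[n]=ell((h[...,1]<40)&(h[...,2]>v),b);print('seat',n,E_[n])
print(tri(E_['scene'][0],E_['top'][0]))
# spots: dark inside face
for n,(x,y),v in(('scene',(226.6,196),110),('top',(421.8,251),105)):
    x0,y0=int(x)-5,int(y)-4;w=255-H[n][y0:y0+9,x0:x0+11,2].astype(float);w=np.clip(w-np.median(w)-20,0,None)
    ys,xs=np.mgrid[y0:y0+9,x0:x0+11];p=((w*xs).sum()/w.sum(),(w*ys).sum()/w.sum());D[n+'s']=p
print('spot',D['scenes'],D['tops'],tri(D['scenes'],D['tops']))
# tester: black grips & caps
for n,b in(('scene',(318,185,346,245)),('top',(290,240,320,275)),('scene',(350,140,385,225)),('top',(292,300,326,340))):
    h=H[n];m=(h[...,2]<70)
    for c in blobs(m.astype(np.uint8),b)[:2]:print('dark',n,cv2.contourArea(c),cv2.minAreaRect(c))
a=(H['top'][240:275,290:320]);print(cv2.imwrite('pics/c2.png',np.hstack([cv2.resize(S[140:250,290:390],(400,440),interpolation=2),cv2.resize(T[240:340,280:340],(264,440),interpolation=2)])))
for nm,p in dict(hamL=(222,203),hamR=(262,200),bangle=(225,353),dish=(371,350)).items():print(nm,onz('top',p,0))
E
```

```text
brass [ 19 174 207] [ 29 130 157] side [ 18 162 101] brick [ 32  28 156] seat [ 17  10 186] [ 23  14 145] block [30 23 87]
disc scene ((214.23138427734375, 198.10414123535156), (19.09641456604004, 35.61590576171875), 85.8377914428711)
disc top ((426.3746337890625, 242.03695678710938), (31.666940689086914, 33.16785430908203), 113.2502670288086)
(array([ 575.81708891, -259.84797752,   39.98794988]), np.float64(1.1329320927372017))
seat scene ((477.65869140625, 304.634521484375), (24.046794891357422, 38.06005096435547), 104.67691040039062)
seat top ((165.09039306640625, 265.4622802734375), (28.80140495300293, 30.872501373291016), 50.2733154296875)
(array([525.49993464, 246.55533722,  33.59091722]), np.float64(0.029424442555421884))
spot (np.float64(226.1364406779661), np.float64(195.6279661016949)) (np.float64(420.7995867768595), np.float64(251.27892561983472)) (array([ 557.04711146, -247.86677813,   41.04974768]), np.float64(0.5668744119924342))
dark scene 376.5 ((331.63671875, 210.4019317626953), (13.087149620056152, 35.42465591430664), 3.012787342071533)
dark top 36.5 ((304.0, 260.0), (6.0, 10.0), 90.0)
dark scene 650.5 ((366.0553283691406, 174.17037963867188), (16.363676071166992, 47.56108474731445), 3.814074993133545)
True
hamL [662.53147219 149.94325642   0.        ]
hamR [669.75431182  67.51884469   0.        ]
bangle [361.34331236 128.26037776   0.        ]
dish [ 369.91511689 -153.32821169    0.        ]
```

View pics/c2.png

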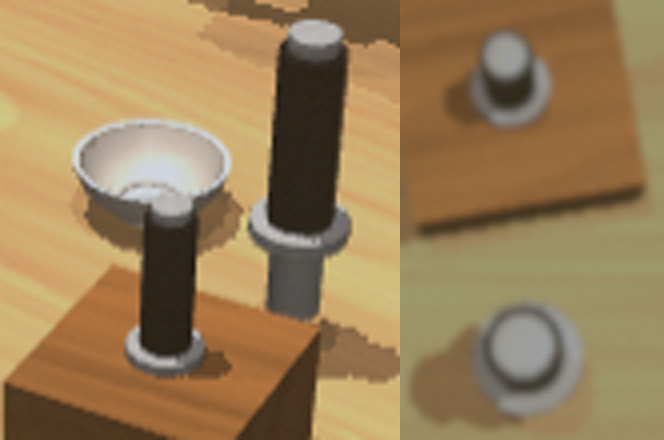

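The crop shows the smaller tester in the stand: cap top at scene (333.8,190.8) and top (304.8,252.5), flange at scene (331,228) and top (305.7,260). The larger tester stands free on the table behind it. Next I move above the disc.

Request:
servo_tool --deltas '[[[0.046,-0.0091,0.0076],[0,0,0]],[[0.046,-0.0091,0.0076],[0,0,0]],[[0.046,-0.0091,0.0076],[0,0,0]],[[0.046,-0.0091,0.0076],[0,0,0]],[[0.046,-0.0091,0.0076],[0,0,0]],[[0.046,-0.0091,0.0076],[0,0,0]],[[0.046,-0.0091,0.0076],[0,0,0]],[[0.046,-0.0091,0.0076],[0,0,0]],[[0.046,-0.0091,0.0076],[0,0,0]],[[0.046,-0.0091,0.0076],[0,0,0]],[[0,0,0],[0,0,-10]],[[0,0,0],[0,0,-10]],[[0,0,0],[0,0,-10]],[[0,0,0],[0,0,-10]],[[0,0,0],[0,0,0]],[[0,0,0],[0,0,0]]]' --fingers 1

```text
time: 2.1
tool_pos: [576.2, -260.5, 150.5]
tcp_rot: [-3.141, 0.0, 1.026]
contact_force: [0.0, -0.7, 0.1]
grip_width: 92.2
finger_force: 0.0
```

```bash
cat >> m.py <<'E'
def go(x,y,z,yawdeg=None):
    o=bot.get_obs();Rm=R.from_euler('xyz',o['tcp_rot']);t=Rm.inv().apply(np.array([x,y,z])-o['tool_pos'])
    print('delta mm',t.round(1),'now',o['tool_pos'].round(1),'rot',np.degrees(o['tcp_rot']).round(2))
    if yawdeg is not None:
        G=R.from_euler('xyz',[np.pi,0,np.radians(yawdeg)]);print('rotvec deg',np.degrees((Rm.inv()*G).as_rotvec()).round(2))
E
python3 - <<'E'
from m import *
for nm,ps,pt,z in(('disc',(214.23,198.10),(426.37,242.04),44),('spot',(226.14,195.63),(420.80,251.28),44),('seat',(477.66,304.63),(165.09,265.46),36),('cap',(333.75,190.75),(304.8,252.5),135),('flange',(331.25,228),(305.7,260),66)):
    print(nm,tri(ps,pt)[0].round(1),onz('scene',ps,z).round(1),onz('top',pt,z).round(1))
go(576,-260,36,59)
E
```

```text
disc [ 575.8 -259.8   40. ] [ 580.1 -255.9   44. ] [ 574.6 -258.4   44. ]
spot [ 557.  -247.9   41. ] [ 560.3 -244.8   44. ] [ 556.3 -247.    44. ]
seat [525.5 246.6  33.6] [528.2 247.3  36. ] [525.1 245.8  36. ]
cap [533.9 -24.6 131. ] [538.2 -19.1 135. ] [534.2 -26.5 135. ]
flange [534.2 -25.1  56.7] [544.2 -16.5  66. ] [533.3 -26.4  66. ]
delta mm [  0.3  -0.4 114.5] now [ 576.2 -260.5  150.5] rot [-179.98    0.     58.81]
rotvec deg [-0.02  0.   -0.19]
```

Request:
servo_tool --deltas '[[[0,0,0.035],[0,0,0]],[[0,0,0.035],[0,0,0]],[[0,0,0.025],[0,0,0]],[[0,0,0.01],[0,0,0]],[[0,0,0.006],[0,0,0]],[[0,0,0.004],[0,0,0]],[[0,0,0],[0,0,0]],[[0,0,0],[0,0,0]]]'

```text
time: 3.1
tool_pos: [576.7, -260.7, 36.4]
tcp_rot: [3.14, 0.0, 1.03]
contact_force: [0.0, 0.2, 0.1]
grip_width: 91.7
finger_force: 0.0
```

Request:
servo_tool --deltas '[[[0,0,0],[0,0,0]],[[0,0,0],[0,0,0]],[[0,0,0],[0,0,0]],[[0,0,0],[0,0,0]],[[0,0,0],[0,0,0]],[[0,0,0],[0,0,0]]]' --fingers 0

```text
time: 3.85
tool_pos: [576.1, -260.4, 35.8]
tcp_rot: [-3.141, 0.0, 1.03]
contact_force: [-2.7, 1.3, 2.6]
grip_width: 63.7
finger_force: 30.0
```

Request:
servo_tool --deltas '[[[0,0,-0.005],[0,0,0]],[[0,0,-0.02],[0,0,0]],[[0,0,-0.04],[0,0,0]],[[0,0,-0.04],[0,0,0]],[[0,0,0],[0,0,0]],[[0,0,0],[0,0,0]]]'

```text
time: 4.6
tool_pos: [575.6, -260.1, 139.3]
tcp_rot: [-3.139, 0.0, 1.03]
contact_force: [0.2, 0.6, -4.4]
grip_width: 63.5
finger_force: 30.0
```

```bash
python3 - <<'E'
from m import *
o=bot.get_obs();print(o['tool_pos'],o['tcp_rot'],o['contact_force'],o['grip_width'])
S=bot.capture('scene')[:,:,::-1];T=bot.capture('top')[:,:,::-1]
cv2.imwrite('pics/s1.png',S);cv2.imwrite('pics/t1.png',T)
def crop(I,n):
    u=proj(n,o['tool_pos']).astype(int);print(n,u);x,y=u-[40,48];return cv2.resize(I[y:y+80,x:x+80],(400,400),interpolation=2)
cv2.imwrite('pics/c3.png',np.hstack([crop(S,'scene'),crop(T,'top')]))
E
```

```text
[ 575.6111636  -260.07041023  139.29892551] [-3.13947404e+00  5.86631956e-05  1.02997627e+00] [ 0.18436399  0.55773799 -4.36862325] 63.47026363587506
scene [210 150]
top [439 229]
```

View pics/c3.png

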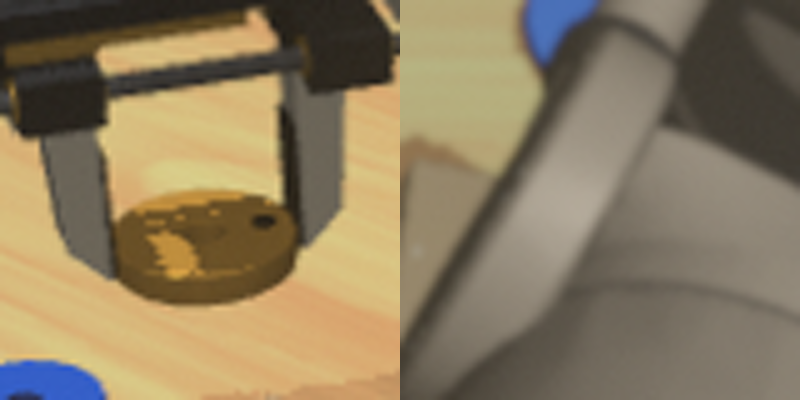

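The crop shows the disc held level between the fingers with the spot up, at scene (211,148). The gripper hides it from the top view. I carry it high over the tester to the stake.

Request:
servo_tool --deltas '[[[0,0,-0.03],[0,0,0]],[[0,0,-0.03],[0,0,0]],[[0.017,-0.0127,0],[0,0,0]],[[0.034,-0.0253,0],[0,0,0]],[[0.034,-0.0253,0],[0,0,0]],[[0.034,-0.0253,0],[0,0,0]],[[0.034,-0.0253,0],[0,0,0]],[[0.034,-0.0253,0],[0,0,0]],[[0.034,-0.0253,0],[0,0,0]],[[0.034,-0.0253,0],[0,0,0]],[[0.034,-0.0253,0],[0,0,0]],[[0.034,-0.0253,0],[0,0,0]],[[0.034,-0.0253,0],[0,0,0]],[[0.034,-0.0253,0],[0,0,0]],[[0.017,-0.0127,0],[0,0,0]],[[0,0,0.04],[0,0,0]],[[0,0,0.04],[0,0,0]],[[0,0,0.03],[0,0,0]],[[0,0,0],[0,0,0]],[[0,0,0],[0,0,0]]]'

```text
time: 7.2
tool_pos: [526.3, 245.8, 91.3]
tcp_rot: [3.141, -0.0, 1.03]
contact_force: [0.0, -0.6, -2.8]
grip_width: 64.2
finger_force: 30.0
```

```bash
python3 - <<'E'
from m import *
o=bot.get_obs();print(o['tool_pos'],o['tcp_rot'],o['contact_force'],o['grip_width'])
S=bot.capture('scene')[:,:,::-1]
cv2.imwrite('pics/s2.png',S)
u=proj('scene',o['tool_pos']).astype(int);x,y=u-[50,60];print(x,y)
cv2.imwrite('pics/c4.png',cv2.resize(S[y:y+100,x:x+100],(600,600),interpolation=2))
E
```

```text
[526.28701601 245.75128365  91.29414995] [ 3.14103356e+00 -4.84926039e-04  1.02985595e+00] [ 0.03116063 -0.63964748 -2.7732687 ] 64.15204352747622
434 215
```

View pics/c4.png

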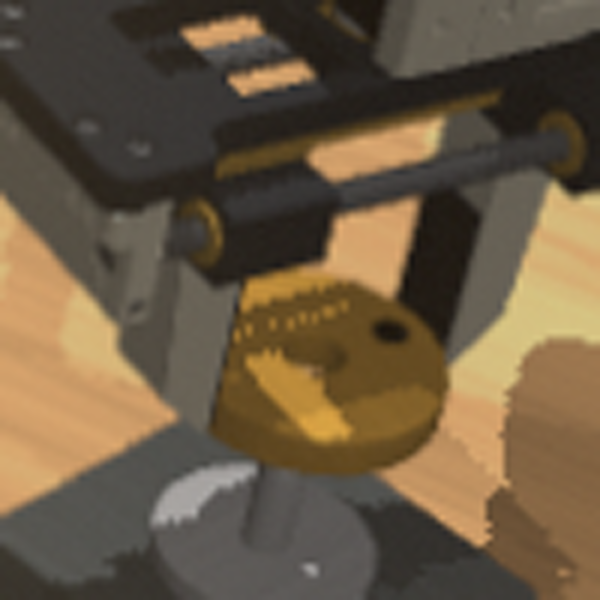

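The crop shows the disc held above the stake. The hole centre is at scene (486.8,274.2), the spot at (499,270.3), and the pin and seat are visible below it.

```bash
python3 - <<'E'
from m import *
zf=91.3+8.3
h=onz('scene',(486.8,274.2),zf);s=onz('scene',(499,270.3),zf);
pf=onz('scene',(477.66,304.63),36);pt=onz('scene',(481.4,290.4),64)
print('hole',h,'spot',s,'foot',pf,'tip',pt)
v=(s-h)[:2];print('spotvec',np.linalg.norm(v),np.degrees(np.arctan2(v[1],v[0])))
tcp=np.array([526.3,245.8]);t=np.array([.515,.857])
print('hole-foot',(h-pf)[:2].round(2),'tri spot/seat');
# rim silhouette of whole body (mid height) by mask
S=cv2.imread('pics/s2.png');H=cv2.cvtColor(S,cv2.COLOR_BGR2HSV)
m=((H[...,0]<30)&(H[...,1]>150)).astype(np.uint8)
# predicted outline of disc for centre at TCP+offset: compare rightmost/bottom extremes
c=blobs(m,(466,255,512,296))[0][:,0];print('bbox',c.min(0),c.max(0))
for off in(0,1,2,3):
    P=tcp+off*t;a=np.linspace(0,2*np.pi,200)
    q=np.array([proj('scene',[P[0]+33*np.cos(k),P[1]+33*np.sin(k),z]) for k in a for z in(zf,zf-12)]);print(off,q.max(0).round(1),proj('scene',[*P,zf]).round(1))
print(proj('scene',[525.1,245.8,36]),proj('scene',[525.1,245.8,64]))
E
```

```text
hole [531.24117103 250.409883    99.6       ] spot [511.70946991 260.68370504  99.6       ] foot [528.16630402 247.33436172  36.        ] tip [527.26260052 247.31175515  64.        ]
spotvec 22.068954850682303 152.25529148703643
hole-foot [3.07 3.08] tri spot/seat
bbox [469 259] [508 293]
0 [508.4 292.7] [485.3 271.2]
1 [508.9 293.1] [485.7 271.6]
2 [509.3 293.6] [486.1 272. ]
3 [509.7 294. ] [486.5 272.4]
[477.62470571 303.10795641] [481.10172362 289.21450613]
```

Request:
servo_tool --deltas '[[[-0.0035,-0.001,0.008],[0,0,0]],[[0,0,0.0095],[0,0,0]],[[0,0,0],[0,0,0]],[[0,0,0],[0,0,0]],[[0,0,0],[0,0,0]]]'

```text
time: 7.88
tool_pos: [523.6, 243.2, 73.4]
tcp_rot: [3.141, -0.0, 1.03]
contact_force: [0.3, -0.3, -2.6]
grip_width: 63.7
finger_force: 30.0
```

```bash
python3 - <<'E'
from m import *
o=bot.get_obs();print(o['tool_pos'],o['tcp_rot'],o['contact_force'],o['grip_width'])
S=np.mean([bot.capture('scene')[:,:,::-1].astype(float) for _ in range(4)],0).astype(np.uint8)
cv2.imwrite('pics/s3.png',S)
c=S[255:305,462:522];c=np.clip(c.astype(float)*1.6,0,255).astype(np.uint8)
cv2.imwrite('pics/c5.png',cv2.resize(c,(720,600),interpolation=2))
E
```

```text
[523.60143649 243.22531085  73.43118926] [ 3.14114391e+00 -3.68367160e-04  1.02995148e+00] [ 0.31135144 -0.31845968 -2.57395569] 63.73469089226165
```

View pics/c5.png

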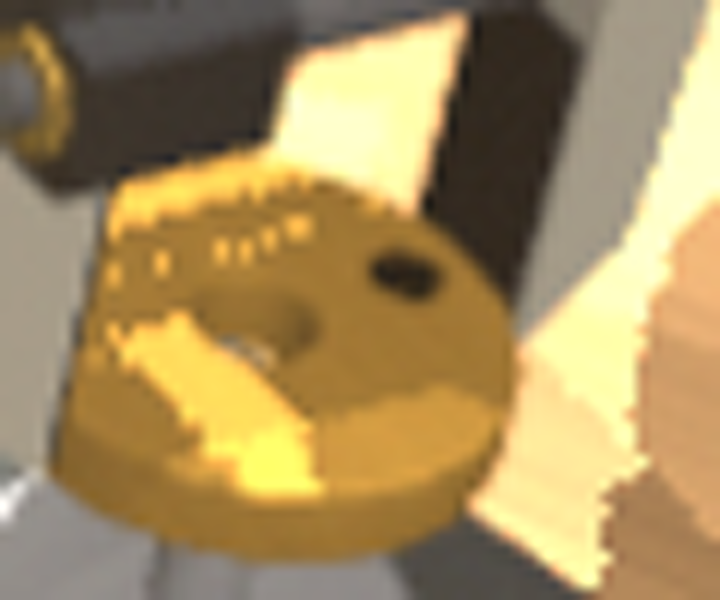

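The crop shows the held disc level just above the pin tip. The hole is at about scene (483.0,281.5) and the spot at about (495.3,277.3).

```bash
python3 - <<'E'
from m import *
zf=73.4+8.3
h=onz('scene',(483.04,281.54),zf);s=onz('scene',(405.5/12+461.5,273.5/12+254.5),zf)
pf=onz('scene',(477.66,304.63),36)
v=(s-h)[:2];print(h,s,pf,'hole-foot',h-pf,np.linalg.norm(v),np.degrees(np.arctan2(v[1],v[0])))
h2=onz('scene',(486.4,273.75),99.6);print('earlier hole-foot',h2-pf)
# pin in original scene image: contour of pin (darker/brighter than seat)
S=cv2.imread('pics/scene0.png');g=cv2.cvtColor(S,cv2.COLOR_BGR2GRAY)
for y in range(288,311):print(y,g[y,470:492])
# outline of disc in s3
I=cv2.cvtColor(cv2.imread('pics/s3.png'),cv2.COLOR_BGR2HSV)
m=((I[...,0]<32)&(I[...,1]>140)&(I[...,2]>50)).astype(np.uint8)
c=blobs(m,(464,262,507,303))[0][:,0];
for d in((1,0),(0,1),(.7,.7),(-.5,.85)):
    P=[]
    for off in(0,):
        C=h[:2];q=np.array([proj('scene',[C[0]+33*np.cos(k),C[1]+33*np.sin(k),z]) for k in np.linspace(0,6.28,200) for z in(zf,zf-12)])
    print(d,(c@np.array(d)).max(),(q@np.array(d)).max().round(2))
E
```

```text
[528.27430288 246.78342486  81.7       ] [507.81618494 256.96683566  81.7       ] [528.16630402 247.33436172  36.        ] hole-foot [ 0.10799886 -0.55093686 45.7       ] 22.85249319238313 153.5373152751528
earlier hole-foot [ 2.50897499  2.18331713 63.6       ]
288 [ 94  95  94  95  93  92  91  94  93  91  92  93  94  95  94  94  96 105
 125 155 174 172]
289 [ 92  93  94  94  94  93  93  93  93  93  96 108 104  94  94  95  94  94
  99 117 141 161]
290 [ 93  93  93  95  94  95  94  94  93 112 162 164 159 119  93  95  95  94
  94  95 103 131]
291 [ 92  92  92  92  95  94  93  89 106 128 168 182 177 134  92  91  93  96
  95  93  94 103]
292 [122 124 141 142 144 142 122  90 111 129 145 155 149 113  91  92  93  94
  93  94  94  94]
293 [168 168 176 176 176 174 145  91 108 121 129 133 128 112  98  94  92  93
  93  94  95  94]
294 [183 183 183 182 181 177 134  90 101 112 118 120 116 106  98 102  93  93
  93  93  92  94]
295 [184 182 182 180 179 173 110  80  98 100 105 104 102  95 118 161 134 105
  92  92  92  93]
296 [182 181 180 179 178 171  90  85  95  97  98  96  93  94 130 178 171 160

[... 744 characters left out ...]
128 147 179 180
 179 179 179 179]
305 [181 181 183 180 141  85  87  87  88  87  87  89 101 111 111 139 179 179
 179 179 178 177]
306 [183 184 183 181 171 140 104  86  87  87  86  95 109 111 111 140 180 179
 178 178 179 180]
307 [183 183 181 182 181 176 168 148 145 120  98 109 111 111 111 115 147 178
 178 179 182 183]
308 [181 183 182 182 182 183 182 178 177 174 169 158 111 134 171 170 173 179
 182 183 183 185]
309 [182 181 182 183 183 183 183 181 181 181 181 177 171 173 177 178 180 183
 182 185 183 182]
310 [182 182 184 182 182 183 181 181 181 180 179 178 177 178 180 182 184 184
 184 182 180 179]
(1, 0) 505 505.9
(0, 1) 300 303.03
(0.7, 0.7) 557.9 559.66
(-0.5, 0.85) 17.099999999999994 19.01
```

```bash
cat > fit.py <<'E'
from m import *
from scipy.optimize import least_squares
def circ(n,px,z,r=None):
    P=np.array([onz(n,p,z)[:2] for p in px]);m=P.mean(0)
    if r: f=lambda q:np.hypot(*(P-q[:2]).T)-r; q0=list(m)
    else: f=lambda q:np.hypot(*(P-q[:2]).T)-q[2]; q0=[*m,30]
    s=least_squares(f,q0,loss='soft_l1',f_scale=.5);return s.x.round(2),np.abs(s.fun).mean().round(2)
E
python3 - <<'E'
from fit import *
I=cv2.imread('pics/s3.png').astype(float);S=I.sum(2)/3
rb=I[...,2]-I[...,0]  # brass: high R-B
zf=81.7
for x in(475,482,490):print(x,'rb',rb[288:306,x].round().astype(int),'gray',S[288:306,x].round().astype(int))
low=[];fr=[]
for x in range(470,498):
    col=rb[:,x]
    # lower silhouette: last y with rb>35 scanning down from 290
    y=288
    while col[y]>32 and y<310:y+=1
    a,b=col[y-1],col[y];low.append((x,y-1+(a-32)/(a-b)))
    g=np.diff(S[286:y-2,x]);k=g.argmin();fr.append((x,286+k+.5))
print(np.round(low[::3],1).tolist(),np.round(fr[::3],1).tolist())
print('low rim',circ('scene',low,zf-12,33),circ('scene',low,zf-12));print('face rim',circ('scene',fr,zf,33))
# seat in original
J=cv2.imread('pics/scene0.png');h=cv2.cvtColor(J,cv2.COLOR_BGR2HSV)
m=((h[...,1]<40)&(h[...,2]>140)).astype(np.uint8)
c=blobs(m,(450,285,510,325),60)[0][:,0];c=[p for p in c if not(474<p[0]<488 and p[1]<300)]
print('seat',circ('scene',c,36,28),circ('scene',c,36))
J=cv2.imread('pics/top0.png');h=cv2.cvtColor(J,cv2.COLOR_BGR2HSV)
m=((h[...,1]<40)&(h[...,2]>112)).astype(np.uint8);c=blobs(m,(145,245,190,290),60)[0][:,0];print('seat top',circ('top',c,36))
E
```

```text
475 rb [69 67 68 69 68 69 65 63 62 62 63 52 20  6  7  7  6  6] gray [72 71 70 70 71 72 67 65 65 66 66 63 61 63 65 68 70 72]
482 rb [131 130 131 132 145 149 148 127  85  65  66  64  63  43  11   6   5   6] gray [128 129 129 132 142 147 147 128  86  69  68  68  66  68  78  80  80  83]
490 rb [69 75 87 91 89 90 90 92 80 68 66 66 65 44  9  5  5  4] gray [71 77 87 89 90 89 90 93 80 71 69 68 68 71 85 87 87 87]
[[470.0, 297.4], [473.0, 298.6], [476.0, 299.9], [479.0, 300.5], [482.0, 301.3], [485.0, 301.4], [488.0, 301.5], [491.0, 301.1], [494.0, 300.5], [497.0, 299.4]] [[470.0, 291.5], [473.0, 292.5], [476.0, 287.5], [479.0, 292.5], [482.0, 295.5], [485.0, 295.5], [488.0, 295.5], [491.0, 295.5], [494.0, 295.5], [497.0, 294.5]]
low rim (array([579.46, 277.54]), np.float64(3.08)) (array([526.09, 245.61,  32.21]), np.float64(0.17))
face rim (array([522.48, 249.95]), np.float64(2.72))
seat (array([527.17, 246.54]), np.float64(5.42)) (array([527.87, 246.89,  26.64]), np.float64(4.89))
seat top (array([525.3 , 245.73,  27.93]), np.float64(0.48))
```

```bash
sed -i 's/q0=list(m)/q0=[526,246]/; s/q0=\[\*m,30\]/q0=[526,246,30]/' fit.py; python3 - <<'E'
from fit import *
I=cv2.imread('pics/s3.png').astype(float);rb=I[...,2]-I[...,0];zf=81.7
low=[]
for x in range(469,501):
    y=288;col=rb[:,x]
    while col[y]>35:y+=1
    a,b=col[y-1],col[y];low.append((x,y-1+(a-35)/(a-b)))
print('low rim r33',circ('scene',low,zf-12,33),'free',circ('scene',low,zf-12))
J=cv2.imread('pics/scene0.png').astype(float).mean(2)
f=[]
for x in range(462,495):
    col=J[:,x];y=310
    while col[y]>145:y+=1
    a,b=col[y-1],col[y];f.append((x,y-1+(a-145)/(a-b)))
print(np.round(f[::4],1).tolist(),'seat front r28',circ('scene',f,36,28),circ('scene',f,36))
# back/left edges too
g=[]
for y in range(299,312):
    for rng,s in((range(455,475),1),(range(500,480,-1),-1)):
        xs=list(rng)
        for x in xs:
            if J[y,x]>140:
                a,b=J[y,x-s],J[y,x];g.append((x-s*(b-140)/(b-a),y));break
print('seat all',circ('scene',f+g,36,28),circ('scene',f+g,36))
E
```

```text
low rim r33 (array([525.22, 245.02]), np.float64(0.18)) free (array([525.92, 245.51,  32.23]), np.float64(0.17))
[[462.0, 308.9], [466.0, 312.3], [470.0, 314.7], [474.0, 316.3], [478.0, 317.0], [482.0, 317.4], [486.0, 316.8], [490.0, 315.5], [494.0, 312.9]] seat front r28 (array([527.37, 246.81]), np.float64(0.16)) (array([527.76, 247.  ,  27.62]), np.float64(0.15))
seat all (array([527.42, 246.8 ]), np.float64(0.2)) (array([527.67, 246.97,  27.73]), np.float64(0.15))
```

```bash
python3 - <<'E'
from fit import *
zf=81.7
def ext(C,r,z):
    q=np.array([proj('scene',[C[0]+r*np.cos(k),C[1]+r*np.sin(k),z]) for k in np.linspace(0,6.28,300)]);return q.min(0).round(1),q.max(0).round(1)
for C in((528.3,246.8),(525.2,245.0)):
    print(C,'face',ext(C,33,zf),'low',ext(C,33,zf-12),'hole',ext(C,7.5,zf))
I=cv2.imread('pics/s3.png')
g=I[...,2].astype(int)
print('cols 474-492 rows 274-288 (R)');
for y in range(274,289):print(y,g[y,474:492])
print('back rim cols 484,487 rows 262-275',(I[262:276,484]).tolist(),'right row 283',I[283,498:508].tolist())
E
```

```text
(528.3, 246.8) face (array([460.3, 267.1]), array([505.9, 296.8])) low (array([459. , 273.3]), array([504.2, 303. ])) hole (array([477.9, 278.2]), array([488.2, 284.9]))
(525.2, 245.0) face (array([460.2, 265.6]), array([505.6, 295.1])) low (array([458.8, 271.8]), array([503.9, 301.4])) hole (array([477.7, 276.6]), array([488. , 283.3]))
cols 474-492 rows 274-288 (R)
274 [102 103 104 104 104 105 105 103 101 113 147 112 144 134 100  99 100  99]
275 [102 102 103 103 105 112 155 113 150 110 138 101 101 101 101 100 101 100]
276 [102 154 102 103 104 110 145 112 140 101 102 102 101 101 101 101 101 100]
277 [103 145 101 101 103 107 109 109 110 107 105 102 101 101 101 100 102 101]
278 [104 102 102 101 101 102 103 104 105 104 102 101 102 102 101 101 101 100]
279 [104 102 102 101  93  92  95  98  97  96  95  93  94  99 101 101 101 100]
280 [104 104 103  98  88  91  94  96  95  95  92  88  83  86  95 101 101 101]
281 [104 107 161 153  88  91  93  94  94  92  90  86  80  76  87 101 102 100]
282 [159 163 189 182 131  92  94  93  93  90  88  83  77  71  82 100 101 101]
283 [186 187 190 187 173 133
[... 156 characters left out ...]
 186 173 151 108 115  96  97 103 104 104 102 100]
286 [142 184 186 186 189 190 188 186 181 151 101 101 102 103 103 103 104 103]
287 [103 142 184 186 187 190 189 188 186 181 151 101 101 102 103 103 104 104]
288 [102 104 143 185 186 187 189 189 188 186 180 151 101 102 103 102 103 103]
back rim cols 484,487 rows 262-275 [[27, 31, 35], [29, 35, 41], [37, 48, 54], [44, 62, 72], [55, 80, 92], [86, 137, 163], [84, 152, 193], [57, 136, 183], [46, 109, 146], [34, 75, 101], [33, 75, 100], [33, 74, 101], [46, 109, 147], [44, 102, 138]] right row 283 [[33, 74, 101], [33, 74, 100], [32, 74, 100], [34, 75, 101], [35, 76, 102], [34, 76, 103], [38, 77, 102], [79, 108, 132], [103, 147, 188], [110, 164, 211]]
```

Request:
servo_tool --deltas '[[[0,0,0.003],[0,0,0]],[[0,0,0.003],[0,0,0]],[[0,0,0.002],[0,0,0]],[[0,0,0.001],[0,0,0]],[[0,0,0],[0,0,0]],[[0,0,0],[0,0,0]]]'

```text
time: 8.82
tool_pos: [523.5, 243.2, 64.3]
tcp_rot: [3.141, -0.0, 1.03]
contact_force: [-0.9, 0.7, -2.7]
grip_width: 64.0
finger_force: 30.0
```

Request:
servo_tool --deltas '[[[0,0,0.001],[0,0,0]],[[0,0,0.001],[0,0,0]],[[0,0,0.001],[0,0,0]],[[0,0,0],[0,0,0]],[[0,0,0],[0,0,0]]]'

```text
time: 9.45
tool_pos: [523.6, 243.3, 61.3]
tcp_rot: [3.141, -0.0, 1.03]
contact_force: [1.1, 0.9, -4.2]
grip_width: 63.8
finger_force: 30.0
```

Request:
servo_tool --deltas '[[[0,0,0.002],[0,0,0]],[[0,0,0.002],[0,0,0]],[[0,0,0.002],[0,0,0]],[[0,0,0.002],[0,0,0]],[[0,0,0.002],[0,0,0]],[[0,0,0],[0,0,0]],[[0,0,0],[0,0,0]]]'

```text
time: 10.32
tool_pos: [523.7, 243.3, 51.1]
tcp_rot: [3.141, -0.001, 1.03]
contact_force: [3.7, 3.9, -3.4]
grip_width: 64.0
finger_force: 30.0
```

Request:
servo_tool --deltas '[[[0,0,0.002],[0,0,0]],[[0,0,0.002],[0,0,0]],[[0,0,0.002],[0,0,0]],[[0,0,0.002],[0,0,0]],[[0,0,0],[0,0,0]],[[0,0,0],[0,0,0]]]'

```text
time: 11.08
tool_pos: [523.6, 243.3, 43.1]
tcp_rot: [3.141, -0.001, 1.03]
contact_force: [3.8, 3.8, -1.0]
grip_width: 63.9
finger_force: 29.9
```

Request:
servo_tool --deltas '[[[0.0008,0.0002,0],[0,0,0]],[[0,0,0.001],[0,0,0]],[[0,0,0.001],[0,0,0]],[[0,0,0.001],[0,0,0]],[[0,0,0],[0,0,0]],[[0,0,0],[0,0,0]]]'

```text
time: 11.82
tool_pos: [523.6, 243.5, 39.8]
tcp_rot: [-3.141, 0.001, 1.03]
contact_force: [2.2, 0.7, -3.5]
grip_width: 64.0
finger_force: 30.0
```

Request:
servo_tool --deltas '[[[0,0,0.0005],[0,0,0]],[[0,0,0.0005],[0,0,0]],[[0,0,0],[0,0,0]],[[0,0,0],[0,0,0]]]'

```text
time: 12.32
tool_pos: [523.6, 243.5, 39.7]
tcp_rot: [-3.141, 0.001, 1.03]
contact_force: [-1.7, -1.0, 5.4]
grip_width: 64.0
finger_force: 30.0
```

Request:
servo_tool --deltas '[[[0,0,0],[0,0,0]],[[0,0,0],[0,0,0]],[[0,0,0],[0,0,0]],[[0,0,0],[0,0,0]],[[0,0,-0.005],[0,0,0]],[[0,0,-0.015],[0,0,0]],[[0,0,-0.045],[0,0,0]],[[0,0,-0.05],[0,0,0]],[[0,0,-0.045],[0,0,0]],[[-0.0377,0.0246,0],[0,0,0]],[[-0.0377,0.0246,0],[0,0,0]],[[-0.0377,0.0246,0],[0,0,0]],[[-0.0377,0.0246,0],[0,0,0]],[[-0.0377,0.0246,0],[0,0,0]],[[-0.0377,0.0246,0],[0,0,0]],[[0,0,0],[0,0,10.5]],[[0,0,0],[0,0,10.5]],[[0,0,0],[0,0,10.5]],[[0,0,0],[0,0,10.5]],[[0,0,0],[0,0,0]]]' --fingers 1

```text
time: 14.82
tool_pos: [534.1, -26.2, 200.3]
tcp_rot: [3.141, -0.001, 0.299]
contact_force: [0.4, 0.0, -0.7]
grip_width: 92.2
finger_force: 0.0
```

```bash
python3 - <<'E'
from m import *
o=bot.get_obs();print(o['time'],o['tool_pos'],o['tcp_rot'],o['contact_force'],o['grip_width'])
S=bot.capture('scene')[:,:,::-1];T=bot.capture('top')[:,:,::-1]
cv2.imwrite('pics/s4.png',S);cv2.imwrite('pics/t4.png',T)
cv2.imwrite('pics/c6.png',np.hstack([cv2.resize(S[275:335,450:510],(400,400),interpolation=2),cv2.resize(T[236:296,136:196],(400,400),interpolation=2)]))
E
```

```text
14.825 [534.11769396 -26.2136183  200.26214221] [ 3.14086105e+00 -1.17492232e-03  2.98511754e-01] [ 0.36886705  0.022069   -0.67522059] 92.22308377351676
```

View pics/c6.png

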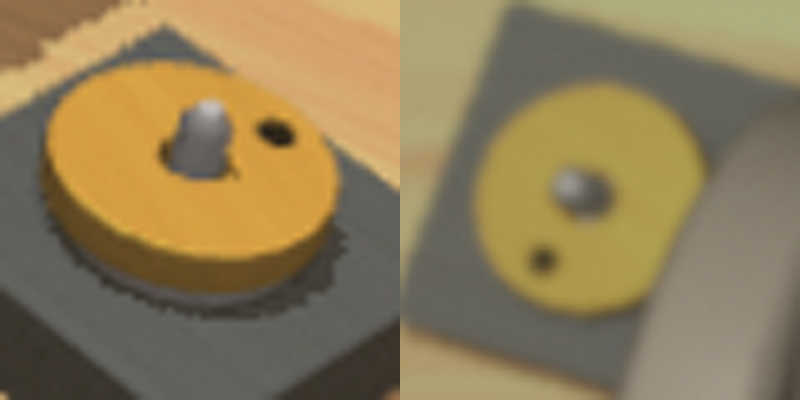

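The crop shows the disc seated flat on the stake, spot up and the pin through the hole. The spot is at scene (491.0,294.4) and top (157.0,274.6). Next I grasp the tester.

Request:
servo_tool --deltas '[[[0,0,0.03],[0,0,0]],[[0,0,0.03],[0,0,0]],[[0,0,0.03],[0,0,0]],[[0,0,0.02],[0,0,0]],[[0,0,0.01],[0,0,0]],[[0,0,0.004],[0,0,0]],[[0,0,0],[0,0,0]]]'

```text
time: 15.8
tool_pos: [534.3, -26.3, 75.7]
tcp_rot: [3.141, -0.001, 0.298]
contact_force: [0.1, 0.0, 0.7]
grip_width: 92.0
finger_force: 0.0
```

Request:
servo_tool --deltas '[[[0,0,0],[0,0,0]],[[0,0,0],[0,0,0]],[[0,0,0],[0,0,0]],[[0,0,0],[0,0,0]],[[0,0,0],[0,0,0]],[[0,0,0],[0,0,0]],[[0,0,0],[0,0,0]],[[0,0,0],[0,0,0]],[[0,0,0],[0,0,0]],[[0,0,0],[0,0,0]]]' --fingers 0

```text
time: 17.05
tool_pos: [533.9, -25.9, 75.2]
tcp_rot: [-3.141, 0.0, 0.297]
contact_force: [-0.4, 2.5, 0.9]
grip_width: 21.4
finger_force: 30.0
```

Request:
servo_tool --deltas '[[[0,0,-0.005],[0,0,0]],[[0,0,-0.01],[0,0,0]],[[0,0,-0.02],[0,0,0]],[[0,0,-0.03],[0,0,0]],[[0,0,-0.025],[0,0,0]],[[0,0,0],[0,0,0]],[[0,0,0],[0,0,0]]]'

```text
time: 17.92
tool_pos: [533.4, -26.2, 164.4]
tcp_rot: [-3.141, 0.001, 0.297]
contact_force: [-0.1, -0.1, -2.6]
grip_width: 22.0
finger_force: 30.0
```

```bash
python3 - <<'E'
from fit import *
print('spot top',onz('top',(157.0,274.6),48),'scene',onz('scene',(490.98,294.37),48),'tri',tri((490.98,294.37),(157.0,274.6)))
# disc centre from both views, face rim
T=cv2.imread('pics/t4.png');h=cv2.cvtColor(T,cv2.COLOR_BGR2HSV)
m=((h[...,1]>95)&(h[...,2]>120)&(h[...,0]>20)&(h[...,0]<35)).astype(np.uint8)
c=blobs(m,(142,245,176,290),60)[0][:,0];c=[p for p in c if p[0]<165];print('disc top',circ('top',c,48,33),circ('top',c,48))
S=cv2.imread('pics/s4.png');h=cv2.cvtColor(S,cv2.COLOR_BGR2HSV)
m=((h[...,1]>110)&(h[...,2]>150)).astype(np.uint8);c=blobs(m,(455,285,501,317),60)[0][:,0]
c=[p for p in c if p[1]>298];print('disc scene',circ('scene',c,48,33),circ('scene',c,48))
go(520,255,165.5)
E
```

```text
spot top [505.46653998 255.93611445  48.        ] scene [507.79751302 257.24503382  48.        ] tri (array([505.70382079, 256.61314674,  46.16395991]), np.float64(0.11328505061458484))
disc top (array([523.79, 243.36]), np.float64(0.5)) (array([523.63, 244.32,  32.23]), np.float64(0.4))
disc scene (array([526.35, 244.83]), np.float64(0.6)) (array([527.58, 245.79,  31.79]), np.float64(0.45))
delta mm [  69.4 -272.8   -1.1] now [533.4 -26.2 164.4] rot [-1.7998e+02  7.0000e-02  1.7010e+01]
```

Request:
servo_tool --deltas '[[[0.004,-0.02,0],[0,0,0]],[[0.008,-0.0397,0],[0,0,0]],[[0.008,-0.0397,0],[0,0,0]],[[0.008,-0.0397,0],[0,0,0]],[[0.008,-0.0397,0],[0,0,0]],[[0.008,-0.0397,0],[0,0,0]],[[0.008,-0.0397,0],[0,0,0]],[[0.004,-0.02,0],[0,0,0]],[[0,0,0.02],[0,0,0]],[[0,0,0.02],[0,0,0]],[[0,0,0.009],[0,0,0]],[[0,0,0],[0,0,0]],[[0,0,0],[0,0,0]],[[0,0,0],[0,0,0]]]'

```text
time: 19.68
tool_pos: [506.6, 256.3, 116.9]
tcp_rot: [3.142, -0.001, 0.297]
contact_force: [-0.4, 0.2, -2.4]
grip_width: 21.5
finger_force: 30.0
```

```bash
python3 - <<'E'
from m import *
o=bot.get_obs();print(o['time'],o['tool_pos'],o['tcp_rot'],o['contact_force'],o['grip_width'])
S=np.mean([bot.capture('scene')[:,:,::-1].astype(float) for _ in range(4)],0).astype(np.uint8);T=bot.capture('top')[:,:,::-1]
cv2.imwrite('pics/s5.png',S);cv2.imwrite('pics/t5.png',T)
cv2.imwrite('pics/c7.png',cv2.resize(S[265:325,455:525],(700,600),interpolation=2))
E
```

```text
19.675 [506.64340022 256.26840961 116.93551586] [ 3.14153190e+00 -1.41809520e-03  2.96661077e-01] [-0.41762934  0.18664549 -2.4359674 ] 21.517500864931176
```

View pics/c7.png

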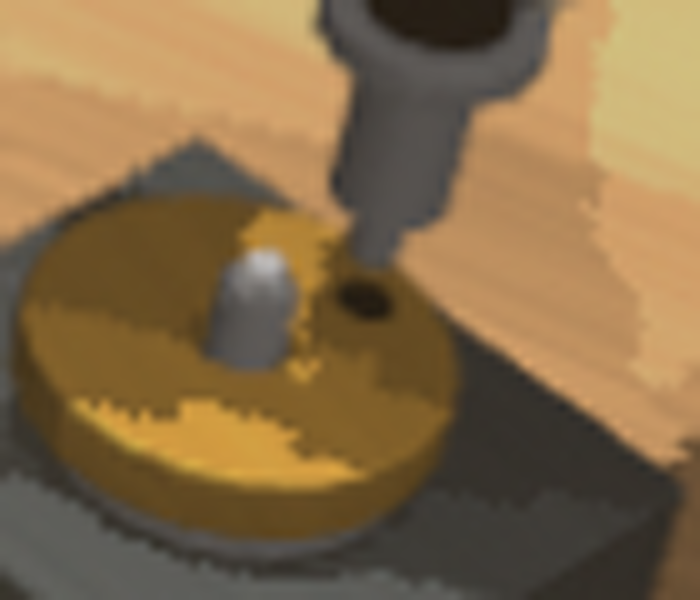

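The crop shows the nose tip at about scene (492.2,290.8), hovering slightly above and right of the spot at (491.0,294.4).

```bash
python3 - <<'E'
from m import *
t=onz('scene',(492.15,290.75),57.4);s=onz('scene',(490.95,294.45),48);print('tip',t,'spot',s,'diff',s-t)
o=bot.get_obs();Rm=R.from_euler('xyz',o['tcp_rot']);print('tool delta',Rm.inv().apply(s-t).round(2))
# shank axis in image
I=cv2.imread('pics/s5.png').astype(float);rb=I[...,2]-I[...,0]
for y in range(275,293):print(y,rb[y,485:507].astype(int))
for z in (57.4,71.4,90):print(z,proj('scene',[*t[:2],z]).round(2))
E
```

```text
tip [510.0630671  258.17669516  57.4       ] spot [507.99442616 257.2862638   48.        ] diff [-2.06864094 -0.89043136 -9.4       ]
tool delta [-2.24  0.25  9.4 ]
275 [104 103 103  99  75  17   9   8   8   9   7   8   7   7   7   7   7  28
  52  74  81  87]
276 [101 102 104  97  65  10   9   8   8   7   7   8   8   7   7   7   7  65
  90  99 102 102]
277 [102 101 101  90  46   9   9   7   9   7   8   8   8   8   7   7  17  78
  98  99 100 100]
278 [ 98 103 103  87  23   9   7   8   8   8   8   7   8   7   6   8  40  80
  94  92  94  98]
279 [94 97 94 72 15  9  9  8  8  7  7  7  7  7  7  7 50 82 89 89 90 91]
280 [94 92 87 59  9 10  9  8  8  7  7  7  7  8  7 16 66 89 90 89 89 89]
281 [95 95 84 39  9  9  8  8  7  8  7  7  6  7  7 20 72 91 92 91 90 89]
282 [97 97 82 16  9  9  8  8  8  8  8  7  7  7  7 42 78 89 90 92 91 91]
283 [97 98 82 10  9  7  8  8  8  8  8  7  7  7  7 63 89 89 88 89 91 91]
284 [95 95 83 33  8  8  8  7  8  7  7  7  7  8 15 70 90 91 90 89 88 89]
285 [85 95 91 68 19  7  8  7  7  8  7  7  7  7 33 75 91 90 91 91 91 90]
286 [101  89  91  90  67  29   8   8   8   7   7   6   7   8  54  86  92  91
  91  91  91  90]
287 [121 113 111 105  82  27   8   7   8   8   8   7  27  65  86  91  92  92
  92  92  91  89]
288 [122 123 123 109  64  18   8   7   8   7  49  78  83  91  95  95  95  94
  93  92  92  92]
289 [122 114  90  82  52  16   9   7   7  14  65  92  94  95  95  95  95  94
  96  94  93  92]
290 [122 119  98  66  55  22   8   8   8  41  82  94  94  94  94  94  96  95
  94  95  94  94]
291 [124 113  81  66  63  50  28  19  22  56  87  97  97  95  93  93  93  94
  94  94  95  94]
292 [124 119  99  66  63  54  52  55  58  66  77  91  96  96  95  94  94  92
  92  93  93  94]
57.4 [492.15 290.75]
71.4 [494.02 283.68]
90 [496.55 274.09]
```

Request:
servo_tool --deltas '[[[-0.0022,0.0002,0.002],[0,0,0]],[[0,0,0.002],[0,0,0]],[[0,0,0.002],[0,0,0]],[[0,0,0.001],[0,0,0]],[[0,0,0],[0,0,0]],[[0,0,0],[0,0,0]],[[0,0,0],[0,0,0]]]'

```text
time: 20.8
tool_pos: [504.2, 255.4, 109.3]
tcp_rot: [3.142, -0.0, 0.297]
contact_force: [0.5, 0.7, -2.4]
grip_width: 21.5
finger_force: 30.0
```

```bash
cat > z.py <<'E'
from m import *
o=bot.get_obs();print(o['time'],o['tool_pos'].round(2),o['tcp_rot'],o['contact_force'].round(2))
I=np.mean([bot.capture('scene')[:,:,::-1].astype(float) for _ in range(3)],0);cv2.imwrite('pics/s%d.png'%(o['time']*100),I);rb=I[...,2]-I[...,0]
g=I.mean(2)
for y in range(282,300):print(y,rb[y,483:502].astype(int),g[y,485:498].astype(int))
print('spot->',proj('scene',[507.99,257.29,48]),'tip at',proj('scene',[507.99,257.29,o['tool_pos'][2]-59.5]))
E
python3 z.py
```

```text
20.8 [504.2  255.41 109.26] [ 3.14150581e+00 -1.72412498e-04  2.96894018e-01] [ 0.46  0.67 -2.45]
282 [97 97 97 97 83 15  8  8  7  8  7  6  7  6  7  7  7 49 82] [146 146 128  61  63  68  71  75  79  81  81  82  81]
283 [94 95 96 93 71  9  9  7  8  7  6  7  7  6  6  6 16 66 88] [145 144 116  58  64  69  72  76  79  81  82  82  82]
284 [67 94 95 85 40  8  7  8  7  7  7  7  7  6  7  6 19 71 90] [142 132  86  60  66  70  73  76  80  80  82  81  80]
285 [66 64 85 82 23  8  8  7  8  7  6  7  7  6  7  7 42 80 91] [133 129  71  62  67  71  74  77  80  81  82  80  80]
286 [108  99 105  94  36   8   7   7   8   7   6   7   6   6   6   6  62  90
  92] [125 122  80  64  68  71  75  79  81  81  82  82  78]
287 [122 123 121 107  47   8   7   6   7   7   7   7   6   6   6  16  71  92
  92] [122 115  83  64  69  72  76  79  81  82  83  81  78]
288 [122 121 115  82  53  20   8   8   7   7   6   6   6   7   6  44  83  95
  93] [114  86  74  68  70  73  77  80  81  82  82  80  77]
289 [122 123 120  99  62  47  20   8   7   7   7   7   7   6  15  68  93  95
  95] [118  99  69  68  69  73  77  80  81  82
[... 664 characters left out ...]
 6 18 63 66 65 54 29 18 18 17 22 51 67 66 69 63 86 96 95] [70 69 69 59 37 31 32 31 30 56 70 71 75]
296 [ 9 29 67 65 66 64 56 39 21 21 29 53 67 67 67 52 47 86 98] [69 71 69 68 61 45 32 31 39 58 70 70 70]
297 [14 50 66 65 65 66 65 62 60 60 61 64 66 66 67 65 45 40 71] [70 70 70 69 69 66 63 63 64 67 70 70 70]
298 [17 64 78 66 66 65 66 66 66 66 65 67 66 67 67 67 57 24 24] [80 70 69 69 70 70 69 69 69 68 70 70 70]
299 [17 68 84 83 82 81 76 67 66 66 66 66 66 67 67 67 66 31  9] [86 84 85 83 78 69 70 70 69 69 69 69 70]
spot-> [490.953508  294.4495011] tip at [491.18319584 293.58206171][ WARN:0@5.019] global loadsave.cpp:1063 imwrite_ Unsupported depth image for selected encoder is fallbacked to CV_8U.
```

Request:
servo_tool --deltas '[[[0,0,0.001],[0,0,0]],[[0,0,0.001],[0,0,0]],[[0,0,0.001],[0,0,0]],[[0,0,0.001],[0,0,0]],[[0,0,0],[0,0,0]],[[0,0,0],[0,0,0]],[[0,0,0],[0,0,0]]]'

```text
time: 21.82
tool_pos: [504.2, 255.4, 105.3]
tcp_rot: [3.142, -0.0, 0.297]
contact_force: [-0.4, -0.9, -1.3]
grip_width: 21.5
finger_force: 30.0
```

Request:
servo_tool --deltas '[[[0,0,0.001],[0,0,0]],[[0,0,0.001],[0,0,0]],[[0,0,0],[0,0,0]],[[0,0,0],[0,0,0]],[[0,0,0],[0,0,0]]]'

```text
time: 22.45
tool_pos: [504.2, 255.4, 103.2]
tcp_rot: [3.141, -0.0, 0.297]
contact_force: [-1.2, 0.4, 1.0]
grip_width: 21.4
finger_force: 30.0
```

```bash
sed -i 's/^for y in range.*/c=cv2.resize(np.clip(I[255:315,455:525]*1.3,0,255).astype(np.uint8),(700,600),interpolation=2);cv2.imwrite("pics\/c8.png",c)/' z.py; python3 z.py 2>/dev/null; python3 - <<'E'
from m import *
f=[]
for i in range(30):
    bot.capture('top') if i<6 else None; f.append(bot.get_obs()['contact_force'])
print(np.mean(f[:6],0),np.std(f[:6],0),bot.get_obs()['tool_pos'])
E
```

```text
22.45 [504.19 255.41 103.24] [ 3.14149224e+00 -1.56524341e-04  2.96912433e-01] [-1.19  0.4   1.02]
spot-> [490.953508  294.4495011] tip at [490.39851518 296.54437575]
[0.04640955 0.01676651 0.58548637] [0.55273951 0.35906847 0.52186736] [504.16082742 255.39042884 103.17728331]
```

View pics/c8.png

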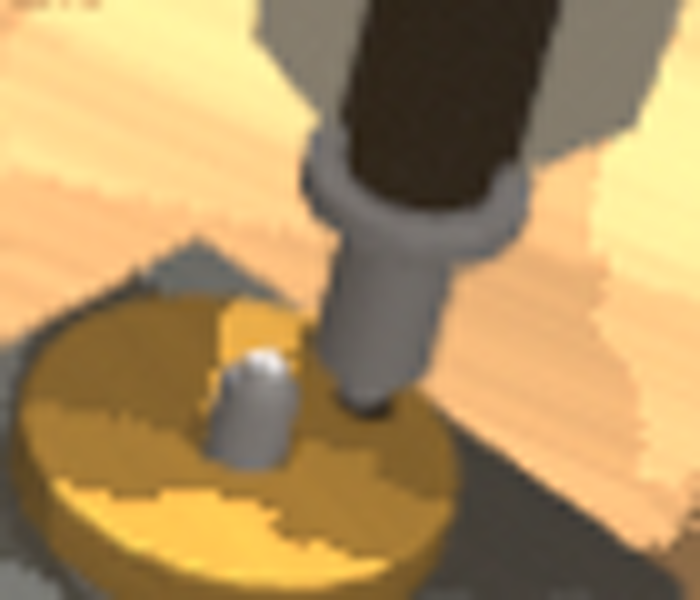

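The crop shows the nose on the dark spot at about scene (491,295), with the tester upright and the nose partly in (about 4 mm). I press about 0.9 mm more.

Request:
servo_tool --deltas '[[[0,0,0.0009],[0,0,0]],[[0,0,0],[0,0,0]],[[0,0,0],[0,0,0]],[[0,0,0],[0,0,0]],[[0,0,0],[0,0,0]],[[0,0,0],[0,0,0]]]'

```text
time: 23.65
tool_pos: [504.2, 255.4, 102.3]
tcp_rot: [3.141, -0.0, 0.297]
contact_force: [0.0, 0.7, -0.0]
grip_width: 21.5
finger_force: 30.0
```

```bash
python3 - <<'E'
from m import *
f=[]
for i in range(16):
    T=bot.capture('scene'); o=bot.get_obs();f.append(np.r_[o['contact_force'],o['tool_pos'][2]])
print(np.mean(f,0).round(2),np.std(f,0).round(2),o['time'],o['tcp_rot'])
E
```

```text
[ -0.32  -0.17   1.09 102.28] [0.53 0.36 0.47 0.01] 24.45 [ 3.14149684e+00 -2.37155024e-05  2.96913365e-01]
```

```bash
python3 -c "
from plant import bot
print(bot.close_job())"
```

```text
the job is handed in; nothing more can be done
None
```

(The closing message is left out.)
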